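# Feel the headshells for play and set the slack ones aside

## Task

Some spring clips in the oak headshell stand have gone tired: gently rock each of the four headshells from side to side, across its width, to feel whether it is held firm or has play in its socket. Take hold only of the slack ones: move every one into a hole of the grey acrylic tray, upright with its collar fully home, and leave the firm ones seated where they are; force none of them, and leave the other things on the bench alone.

Things in the scene. Friction and masses are not known exactly. Their poses are not given: they have to be found in the camera images.
- stand: oak headshell stand fixed to the plank, a block 60 mm (its x) by 262 mm (its y) by 42 mm high with four upright sockets in a row along its y at -96, -32, +32 and +96 mm, 13 mm wide along x, 34 mm deep. Origin: centre of its underside; z up. In each a leaf clip at the +y side should press the headshell's barrel on the -y wall with about 24 N; where the clip is tired the barrel is free
- shell_a: one of four like headshells with a white cartridge, standing nose up in the stand's sockets, one rigid piece, 40 g. From below: 8 mm stub, 12 mm barrel (28 mm, rounded foot; 31 mm with the stub), black collar 20 mm across, 3.5 mm high, seated on the block, flat plate above. Origin: centre of the collar's underside, on the barrel axis; z up; y along the plate's width, within 0.05 rad of the stand's y
- shell_b: headshell as shell_a. On all four the black aluminium plate is 20 mm wide (y), 5 mm thick (x), from 9 to 55 mm above the origin; the cartridge on its +x face is 17 mm wide (y), 13.5 mm deep (x), 21 to 48 mm above the origin
- shell_c: headshell as shell_a. Pushed along y at 38 mm above its origin, a firm one yields under 2 mm in all up to about 4 N each way, then the clip gives and it soon stands hard; a slack one has 2.5 mm of room in its socket and rocks about 10 mm in all against under 1 N and then stands hard; let go, it settles upright again. Drawing a firm one out takes some 25 N
- shell_d: headshell as shell_a. At the start all four stand upright and home and look alike; which sit slack changes each time and must be felt (the letters say nothing of it)
- tray: grey acrylic tray for work waiting, fixed to the plank: a deck 76 mm (its x) by 178 mm (its y), 42 mm high with a 4 mm high, 3 mm thick lip round its edge, three holes in a row along its y, and at its -y end a 52 mm long screw bin, 49 mm high with its small shut flap (not needed). Origin: centre of the deck's underside on the plank; z up
- tray_hole0 (a point): centre of the mouth of the tray's hole at y = -58 mm, in the deck's top face: a round hole 15 mm wide and 34 mm deep for a headshell's barrel; axes as the tray's. Empty at the start
- tray_hole1 (a point): centre of the mouth of the tray's hole at y = 0 mm, in the deck's top face: a round hole 15 mm wide and 34 mm deep for a headshell's barrel; axes as the tray's. Empty at the start
- tray_hole2 (a point): centre of the mouth of the tray's hole at y = 58 mm, in the deck's top face: a round hole 15 mm wide and 34 mm deep for a headshell's barrel; axes as the tray's. Empty at the start
- loupe: glass stylus loupe, an upright cylinder 35 mm across and 46 mm high; a bystander. Origin: at its underside, near its middle
- hex_key: steel hex key, 4 mm thick and 75 mm long, lying flat; a bystander. Origin: at its underside, near its middle
- spare_cartridge: loose white cartridge, 28 by 17 by 14 mm, lying; a bystander. Origin: at its underside, near its middle
- force_gauge: flat black stylus force gauge, 45 by 120 by 14 mm; a bystander. Origin: at its underside, near its middle
- fluid: small amber bottle, 28 mm across and 70 mm high; a bystander. Origin: at its underside, near its middle
- brush: small brush 130 mm long, lying; a bystander. Origin: at its underside, near its middle
- driver: small screwdriver 150 mm long, lying; a bystander. Origin: at its underside, near its middle
There are look-alikes about, which are no part of the job. Leave any green look-alike of the shell_b alone.

How it is judged:
At the end, for the whole second after the job is handed in: Every slack headshell stands in a tray hole: within 4 mm of its centre, collar down on the deck within 2.5 mm. Both firm ones are still gripped in their own sockets (over 5 N), within 3.5 mm of their first places. All are upright within 0.08 rad and at rest ((((horizontal distance between shell_a and tray_hole0 below 0.004 m or horizontal distance between shell_a and tray_hole1 below 0.004 m or horizontal distance between shell_a and tray_hole2 below 0.004 m) and z of shell_a in the frame of tray_hole0 below 0.0025 m) or (distance of shell_a from where it was at the start of the episode below 0.0035 m and contact force between shell_a and stand above 5 N)) and (((horizontal distance between shell_b and tray_hole0 below 0.004 m or horizontal distance between shell_b and tray_hole1 below 0.004 m or horizontal distance between shell_b and tray_hole2 below 0.004 m) and z of shell_b in the frame of tray_hole0 below 0.0025 m) or (distance of shell_b from where it was at the start of the episode below 0.0035 m and contact force between shell_b and stand above 5 N)) and (((horizontal distance between shell_c and tray_hole0 below 0.004 m or horizontal distance between shell_c and tray_hole1 below 0.004 m or horizontal distance between shell_c and tray_hole2 below 0.004 m) and z of shell_c in the frame of tray_hole0 below 0.0025 m) or (distance of shell_c from where it was at the start of the episode below 0.0035 m and contact force between shell_c and stand above 5 N)) and (((horizontal distance between shell_d and tray_hole0 below 0.004 m or horizontal distance between shell_d and tray_hole1 below 0.004 m or horizontal distance between shell_d and tray_hole2 below 0.004 m) and z of shell_d in the frame of tray_hole0 below 0.0025 m) or (distance of shell_d from where it was at the start of the episode below 0.0035 m and contact force between shell_d and stand above 5 N)) and (((distance of shell_b from where it was at the start of the episode below 0.0035 m and contact force between shell_b and stand above 5 N) and (distance of shell_a from where it was at the start of the episode below 0.0035 m and contact force between shell_a and stand above 5 N)) or ((distance of shell_c from where it was at the start of the episode below 0.0035 m and contact force between shell_c and stand above 5 N) and (distance of shell_a from where it was at the start of the episode below 0.0035 m and contact force between shell_a and stand above 5 N)) or ((distance of shell_c from where it was at the start of the episode below 0.0035 m and contact force between shell_c and stand above 5 N) and (distance of shell_b from where it was at the start of the episode below 0.0035 m and contact force between shell_b and stand above 5 N)) or ((distance of shell_d from where it was at the start of the episode below 0.0035 m and contact force between shell_d and stand above 5 N) and (distance of shell_a from where it was at the start of the episode below 0.0035 m and contact force between shell_a and stand above 5 N)) or ((distance of shell_d from where it was at the start of the episode below 0.0035 m and contact force between shell_d and stand above 5 N) and (distance of shell_b from where it was at the start of the episode below 0.0035 m and contact force between shell_b and stand above 5 N)) or ((distance of shell_d from where it was at the start of the episode below 0.0035 m and contact force between shell_d and stand above 5 N) and (distance of shell_c from where it was at the start of the episode below 0.0035 m and contact force between shell_c and stand above 5 N))) and angle between each of shell_a, shell_b, shell_c, shell_d's own z axis and vertical below 0.08 rad and linear speed of each of shell_a, shell_b, shell_c, shell_d below 0.02 m/s); the robot touches nothing.
It fails at once if a headshell is forced against the stand or the tray with more than 45 N, the grip of a good clip included (contact force between any of shell_a, shell_b, shell_c, shell_d and stand above 45 N or contact force between any of shell_a, shell_b, shell_c, shell_d and tray above 45 N).
It fails at once if a headshell that sits firm is gripped, or pushed with more than 15 N (15 N from the fingers while over 18 N bears on the stand) ((contact force between the fingers and shell_a above 15 N and contact force between shell_a and stand above 18 N) or (contact force between the fingers and shell_b above 15 N and contact force between shell_b and stand above 18 N) or (contact force between the fingers and shell_c above 15 N and contact force between shell_c and stand above 18 N) or (contact force between the fingers and shell_d above 15 N and contact force between shell_d and stand above 18 N)).
It fails at once if a headshell is tipped over (more than 45 degrees) (angle between any of shell_a, shell_b, shell_c, shell_d's own z axis and vertical above 0.785 rad).
It fails at once if a bystander is knocked (moved more than 20 mm) (distance of any of loupe, hex_key, spare_cartridge, force_gauge, fluid, brush, driver from where it was at the start of the episode above 0.02 m).
It also fails if it takes over 72 s, if anything falls off the work surface, if the arm or the gripper's body presses on something with over 40 N, if the wrist force passes 120 N, or if a joint passes its speed limit or range.

## Robot

A 6-joint arm with a two-finger parallel gripper is mounted at the origin on the work surface. World frame = base frame: x ahead of the robot, y to its left, z up, the work surface at z = 0. Lengths are in m, angles in rad, forces in N, time in s.
With the tool pointing down it reaches from about 0.425 to 0.95 m from the base axis. Payload 3.5 kg.
Tool frame: the origin (TCP) lies midway between the tips of the shut fingers; the grasp point (between the pads) lies 19 mm behind it; z points along the fingers, y is the line along which they close (so a half turn about z gives the same grasp; the last joint's range is limited). The gripper opens to 85 mm and grips with 20 to 120 N. Pads are 22 mm wide; open, the fingers measure 114 mm over their backs; the gripper's body (76 mm by 85 mm) begins 54 mm behind the grasp point. The pads swing forward as they close: fully open they stand 13 mm farther back than shut.
Start: joints at [-1.33, 0.286, 1.577, -0, 1.279, -0.15], TCP at [0.257, -0.624, 0.195] pointing down, gripper open.
Joint ranges: [-2.77, 2.77], [-0.9, 2.22], [0.21, 2.48], [-1.53, 4.67], [0.24, 2.81], [-2.84, 2.84]. Speed limits (rad/s): [2.79, 2.79, 3.14, 3.14, 3.14, 3.14].

## Interface

Orientations are given as a unit quaternion [x, y, z, w].
In Python, from plant import ctrl, cams, order gives the robot as it stands.
- The arm moves only by the tool move_arm, never from a script. Its argument "plan" is one flat list of numbers, 7 for each row, row after row: the shift along the world's x, y, z in mm, then the turn, a rotation vector about the world's x, y, z in degrees, then the finger opening in mm, from 0 to 85.4. A call has 1 to 12 rows; each row shifts and turns the commanded pose from where the row before left it; what a row does not reach is not made up. A row lasts 1/10 s, in which the tool goes at most 50 mm and 8.59 degrees, less where a joint would pass 70% of its speed; a pose out of reach is approached as far as the arm can. A call is refused whole if a number of a shift passes 50 or a number of a turn 8.59, either way. A call with a gripper value outside its range is refused whole. The fingers move at their own pace and stop on an object; "newtons" is the grip in N (left out, the last holds). Time passes only in rows, so rows that do not move let the fingers close. It gives the time, the measured TCP pose, the force, the opening and the grip force at its end, in the units of the state.
- ctrl.get_state(): the state, without advancing time (a new reading comes with each control period).
- cams.read_camera(name): name is "scene" or "side" or "wrist"; returns a dict with "color" (384x512x3 uint8, red, green, blue), "fov_y" (degrees; the focal length in pixels is half the picture's height over the tangent of half this angle, whatever the lens; pixels are square), "cx", "cy" (the principal point, pixels), "origin" and "orientation" of the camera in the world; the wrist camera has in their place "T_tool_cam" (4x4, takes a point from camera to tool coordinates, whose origin is the TCP and whose axes are the flange's). Camera axes: x right, y up, looking along -z (the intrinsics and any distortion apply to the point x, -y, -z); pixel columns grow to the right and rows downward; lengths in m; the calibration is good to about 2 mm. A picture is of the moment at which its call begins: read the wrist's pose just before it. There is no depth.
- order.sign_off(): hands the job in; it is judged then, once.
The state is a dict: "time": time; "qpos": joint angles; "dq": joint speeds; "joint_efforts": joint torques, N m; "eef_pos": TCP position; "tcp_rot": TCP orientation; "contact_force": force on the tool from outside, world axes, zero at the start; "wrist_torque": the same for the moment, N m; "opening": opening from 0.0 (shut) to 1.0 (fully open); "finger_force": force on a finger pad.
Only numpy, scipy, OpenCV 4.12 (cv2) and the standard library are available. Lean on these libraries where they do the work, as an engineer would, in place of code of your own. Each camera call takes 0.05 s, during which the arm holds its last target. There are 200 camera calls.

## Working session

There is one attempt and no reset: what is moved stays moved. The work goes in short steps, Python scripts to look and compute and a tool call to move; the robot and the scene stay as the last step left them, time stands still between calls to the robot, and variables do not carry over. Pictures are saved under pics/ and viewed, at most 10 in all, crops included, and the job is handed in when it is done.

Besides the shell and the picture viewer there is one more tool, called as a command line: name --argument value ..., lists and objects as JSON in quotes. move_arm: Moves the arm, as the interface text tells. Its arguments: {"type":"object","properties":{"plan":{"type":"array","items":{"type":"number"}},"newtons":{"type":"number"}},"required":["plan"]}

```bash
mkdir -p pics; ls; python3 - <<'E'
from plant import ctrl,cams
import cv2,numpy as np
s=ctrl.get_state();print({k:np.round(v,3) for k,v in s.items()})
ims=[]
for n in("scene","side","wrist"):
    c=cams.read_camera(n);print(n,{k:(np.round(v,4).tolist()) for k,v in c.items() if k!="color"})
    cv2.imwrite(f"pics/{n}0.png",c["color"][:,:,::-1])
E
```

```text
pics
{'time': np.float64(0.0), 'qpos': array([-1.33 ,  0.287,  1.578, -0.   ,  1.279, -0.15 ]), 'dq': array([-0.001,  0.001,  0.001,  0.001,  0.002,  0.001]), 'joint_efforts': array([ 2.0000e-03, -4.0598e+01, -2.9263e+01, -0.0000e+00,  6.0000e-03,
       -0.0000e+00]), 'eef_pos': array([ 0.257, -0.623,  0.193]), 'tcp_rot': array([ 0.981,  0.194, -0.   , -0.001]), 'contact_force': array([-1.369,  0.663, -0.025]), 'wrist_torque': array([0.048, 0.016, 0.001]), 'finger_force': np.float64(0.0), 'opening': np.float64(1.0)}
scene {'fov_y': 49.3276, 'cx': 254.199, 'cy': 187.2347, 'origin': [1.1977, -0.1362, 0.6471], 'orientation': [0.3043, 0.2453, 0.5659, 0.7259]}
side {'fov_y': 44.5827, 'cx': 259.7823, 'cy': 185.3821, 'origin': [0.4875, -0.7411, 0.7105], 'orientation': [0.4076, -0.0195, -0.0701, 0.9102]}
wrist {'fov_y': 70.6757, 'cx': 253.9721, 'cy': 192.5577, 'T_tool_cam': [[-0.0006, 0.9462, 0.3236, 0.0836], [1.0, 0.0006, 0.0002, -0.0008], [0.0, 0.3236, -0.9462, -0.18], [0.0, 0.0, 0.0, 1.0]]}
```

View pics/scene0.png

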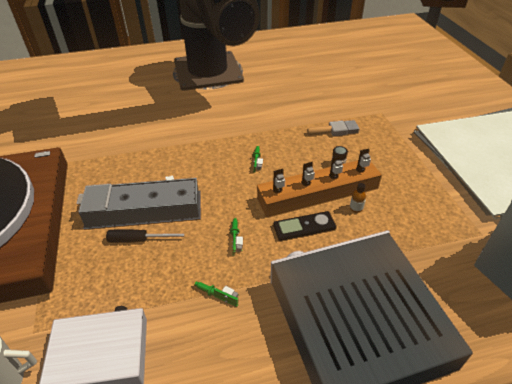

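View pics/side0.png

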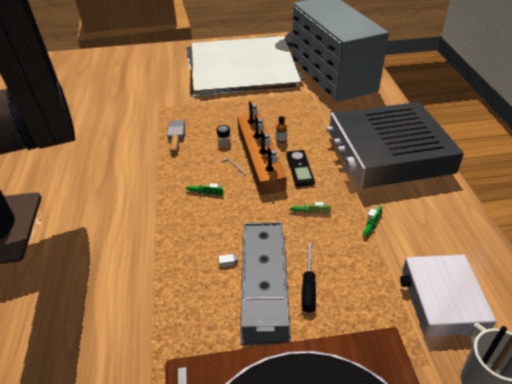

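Scene: stand with its four headshells at about (279,180), (308,173), (336,167), (364,160), tray holes at (127,200), (153,196), (181,193), loupe behind the stand at (340,153). Side: stand from (248,120) to (275,185), tray holes at (264,236), (263,263), (263,293).

```bash
cat > h.py <<'E'
from plant import ctrl,cams
import cv2,numpy as np
from scipy.spatial.transform import Rotation as R
def cam(n):
    s=ctrl.get_state();c=cams.read_camera(n)
    if n=="wrist":
        T=np.array(c["T_tool_cam"]);Rt=R.from_quat(s["tcp_rot"]).as_matrix()
        c["R"]=Rt@T[:3,:3];c["o"]=Rt@T[:3,3]+s["eef_pos"]
    else: c["R"]=R.from_quat(c["orientation"]).as_matrix();c["o"]=np.array(c["origin"])
    c["f"]=192/np.tan(np.radians(c["fov_y"]/2));return c
def ray(c,u,v): return c["R"]@np.array([(u-c["cx"])/c["f"],-(v-c["cy"])/c["f"],-1])
def onz(c,u,v,z): d=ray(c,u,v);return c["o"]+d*(z-c["o"][2])/d[2]
def proj(c,p):
    q=c["R"].T@(np.array(p)-c["o"]);return np.array([c["cx"]-c["f"]*q[0]/q[2],c["cy"]+c["f"]*q[1]/q[2]])
def save(c,n,box=None,k=1):
    im=c["color"][:,:,::-1]
    if box: x0,y0,x1,y1=box;im=im[y0:y1,x0:x1]
    cv2.imwrite(n,cv2.resize(im,None,fx=k,fy=k,interpolation=cv2.INTER_CUBIC))
E
python3 - <<'E'
from h import *
a=cam("scene");b=cam("side")
for n,c,P in(("scene",a,[(127,200),(153,196),(181,193)]),("side",b,[(263,293),(263,263),(264,236)])):
    print(n,[np.round(onz(c,*p,.042)[:2],3).tolist() for p in P])
print([np.round(onz(a,*p,.097)[:2],3).tolist() for p in [(279,169),(308,162),(336,155),(364,149)]])
save(b,"pics/sc.png",(220,90,320,210),5)
E
```

```text
scene [[0.559, -0.252], [0.56, -0.2], [0.566, -0.143]]
side [[0.546, -0.273], [0.556, -0.209], [0.567, -0.145]]
[[0.605, 0.054], [0.599, 0.116], [0.593, 0.179], [0.589, 0.243]]
```

View pics/sc.png

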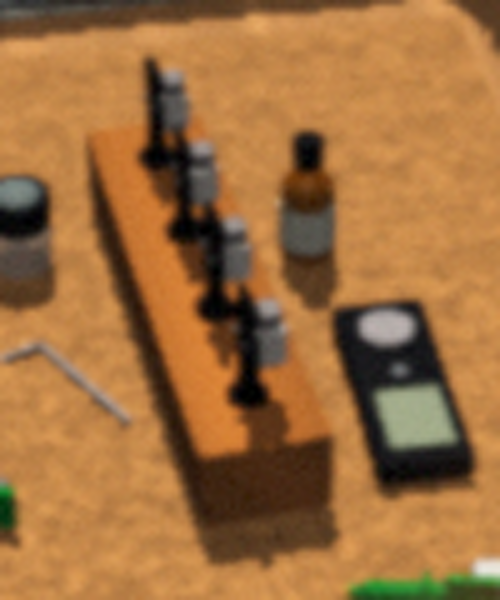

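The stand runs from the far upper left to the near right with four headshells, cartridges on the +x side. The loupe is to its left and the bottle and gauge are to its right, all clear of the fingers. Next I go over the tray with the wrist camera.

move_arm --plan '[27,38,9,0,0,-1.6,40,27,38,9,0,0,-1.6,40,27,38,9,0,0,-1.6,40,27,38,9,0,0,-1.6,40,27,38,9,0,0,-1.6,40,27,38,9,0,0,-1.6,40,27,38,9,0,0,-1.6,40,27,38,9,0,0,-1.6,40,27,38,9,0,0,-1.6,40,27,38,9,0,0,-1.6,40,27,38,9,0,0,-1.6,40,0,0,0,0,0,0,40]'

```text
time: 1.45
eef_pos: [0.557, -0.2018, 0.2955]
tcp_rot: [0.999, 0.045, 0.002, -0.0]
contact_force: [0.0, 0.2, 0.9]
opening: 0.471
finger_force: 0.0
```

```bash
python3 - <<'E'
from h import *
c=cam("wrist");save(c,"pics/w1.png");np.save("pics/w1.npy",c,allow_pickle=True)
print(ctrl.get_state()["eef_pos"],c["o"])
E
```

```text
[ 0.55551531 -0.20387402  0.29458315] [ 0.63931318 -0.19354361  0.47582935]
```

View pics/w1.png

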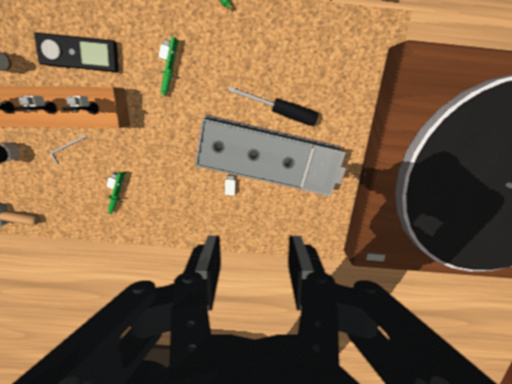

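The wrist view shows the tray holes at (218,146), (253,155) and (288,162), with the spare cartridge at (230,186) beside the tray and the stand's near end at (120,107).

```bash
cat >> h.py <<'E'
def blob(c,u,v,r=9,th=None):
    g=cv2.cvtColor(c["color"],cv2.COLOR_RGB2GRAY)[v-r:v+r+1,u-r:u+r+1].astype(float)
    t=(g.min()+np.median(g))/2 if th is None else th
    w=np.clip(t-g,0,None);y,x=np.mgrid[v-r:v+r+1,u-r:u+r+1];return (w*x).sum()/w.sum(),(w*y).sum()/w.sum()
E
python3 - <<'E'
from h import *
c=np.load("pics/w1.npy",allow_pickle=True).item()
P=[]
for p in((288,162),(253,155),(218,146)):
    b=blob(c,*p);P.append(onz(c,*b,.042)[:2]);print(np.round(b,1),np.round(P[-1],4))
P=np.array(P);d=P[2]-P[0];print(np.linalg.norm(d),np.degrees(np.arctan2(-d[0],d[1])),P.mean(0))
E
```

```text
[287.6 163.1] [ 0.5486 -0.2567]
[252.9 155.4] [ 0.5562 -0.1993]
[217.3 147.2] [ 0.5643 -0.1413]
0.11646575288891121 -7.753395916377681 [ 0.55637465 -0.19911794]
```

move_arm --plan '[4,38,-9,0,0,0,40,4,38,-9,0,0,0,40,4,38,-9,0,0,0,40,4,38,-9,0,0,0,40,4,38,-9,0,0,0,40,4,38,-9,0,0,0,40,4,38,-9,0,0,0,40,4,38,-9,0,0,0,40,4,38,-9,0,0,0,40,4,8,0,0,0,0,40,0,0,0,0,0,0,40,0,0,0,0,0,0,40]'

```text
time: 2.7
eef_pos: [0.5944, 0.1423, 0.2129]
tcp_rot: [0.999, 0.041, 0.0, 0.0]
contact_force: [0.1, 0.5, 0.7]
opening: 0.468
finger_force: 0.0
```

```bash
python3 - <<'E'
from h import *
c=cam("wrist");save(c,"pics/w2.png");np.save("pics/w2.npy",c,allow_pickle=True)
print(ctrl.get_state()["eef_pos"],c["o"])
E
```

```text
[0.59449968 0.14209139 0.21312998] [0.67745268 0.15007713 0.39290124]
```

View pics/w2.png

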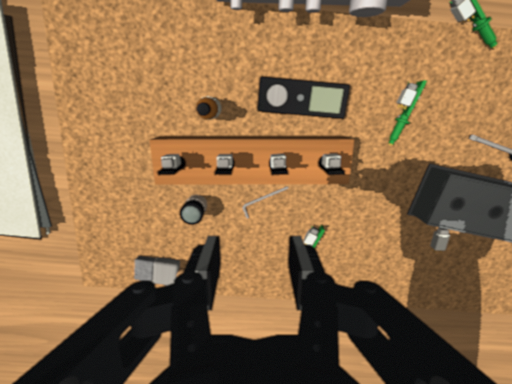

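The wrist view shows the four headshells at about (171,164), (224,164), (279,164) and (333,164), in a stand spanning columns 152–354. The fingers are at (205,265) and (300,265).

```bash
python3 - <<'E'
from h import *
c=np.load("pics/w2.npy",allow_pickle=True).item()
im=c["color"];hsv=cv2.cvtColor(im,cv2.COLOR_RGB2HSV)
print("oak",hsv[175,200],hsv[142,250],"cork",hsv[210,300])
m=((hsv[...,1]<60)&(hsv[...,2]>110)).astype(np.uint8);m[:145]=0;m[178:]=0;m[:,:150]=0;m[:,360:]=0
n,l,st,ce=cv2.connectedComponentsWithStats(m)
for i in range(1,n):
    if st[i,4]>20: print("white",st[i],np.round(ce[i],1),np.round(onz(c,*ce[i],.088),4))
g=hsv[...,2];k=((g<60)).astype(np.uint8);k[:145]=0;k[185:]=0;k[:,:150]=0;k[:,360:]=0
n,l,st,ce=cv2.connectedComponentsWithStats(k)
for i in range(1,n):
    if st[i,4]>15: print("black",st[i],np.round(ce[i],1),np.round(onz(c,*ce[i],.097),4))
# stand rear edge: red channel step scanning up columns
for u in(190,250,305):
    print(u,[tuple(hsv[v,u]) for v in range(178,194,2)])
    for v in(185,186):print(onz(c,u,v,.042)[:2])
save(c,"pics/w2c.png",(145,125,365,195),3.6)
E
```

```text
oak [ 14 163 202] [ 14 164 188] cork [ 16 139 202]
white [217 155  15  13 147] [223.9 161. ] [0.6088 0.1788 0.088 ]
white [270 155  16  13 176] [277.5 161. ] [0.6138 0.1176 0.088 ]
white [323 155  18  13 204] [331.5 160.7] [0.6191 0.056  0.088 ]
white [162 156  15  12 133] [167.9 160.9] [0.6037 0.2426 0.088 ]
black [158 157  28  17 165] [173.5 167.7] [0.5986 0.2338 0.097 ]
black [319 158  25  17 140] [331.1 169.2] [0.6113 0.0576 0.097 ]
black [215 160  20  14 103] [224.4 169.7] [0.601  0.1769 0.097 ]
black [271 168  16   6  86] [278.9 170.6] [0.6048 0.1158 0.097 ]
190 [(np.uint8(13), np.uint8(165), np.uint8(193)), (np.uint8(14), np.uint8(164), np.uint8(194)), (np.uint8(13), np.uint8(165), np.uint8(193)), (np.uint8(14), np.uint8(150), np.uint8(197)), (np.uint8(15), np.uint8(138), np.uint8(204)), (np.uint8(15), np.uint8(138), np.uint8(210)), (np.uint8(15), np.uint8(137), np.uint8(205)), (np.uint8(15), np.uint8(138), np.uint8(203))]
[0.56159501 0.22739631]
[0.56016921 0.22738843]
250 [(np.uint8(14), np.uint8(165), np.uint8(196)), (np.uint8(14), np.uint8(165), np.uint8(196)), (np.uint8(13), np.uint8(164), np.uint8(200)), (np.uint8(14), np.uint8(148), np.uint8(196)), (np.uint8(15), np.uint8(138), np.uint8(178)), (np.uint8(15), np.uint8(140), np.uint8(173)), (np.uint8(15), np.uint8(138), np.uint8(166)), (np.uint8(15), np.uint8(138), np.uint8(191))]
[0.56822829 0.14628742]
[0.56681058 0.14617794]
305 [(np.uint8(14), np.uint8(164), np.uint8(204)), (np.uint8(14), np.uint8(163), np.uint8(199)), (np.uint8(14), np.uint8(162), np.uint8(200)), (np.uint8(15), np.uint8(149), np.uint8(194)), (np.uint8(15), np.uint8(138), np.uint8(209)), (np.uint8(15), np.uint8(139), np.uint8(215)), (np.uint8(15), np.uint8(137), np.uint8(193)), (np.uint8(15), np.uint8(137), np.uint8(181))]
[0.57431065 0.07191504]
[0.57290035 0.07171238]
```

View pics/w2c.png

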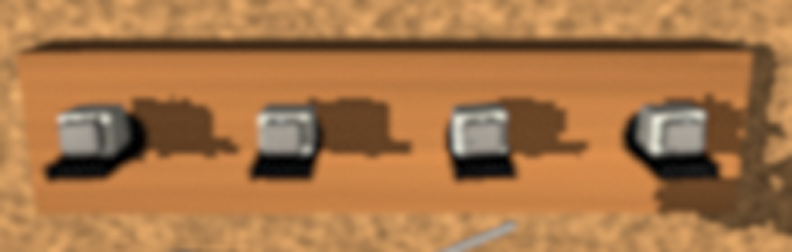

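move_arm --plan '[3,38,-10,0,0,0,36,0,0,-35,0,0,0,36,0,0,-35,0,0,0,36,0,0,-35,0,0,0,36,0,0,-30,0,0,0,36,0,0,-4,0,0,0,36,0,0,0,0,0,0,36,0,0,0,0,0,0,36]'

```text
time: 3.55
eef_pos: [0.599, 0.1814, 0.0662]
tcp_rot: [0.999, 0.041, 0.002, -0.0]
contact_force: [0.4, -0.5, 0.4]
opening: 0.423
finger_force: 0.0
```

```bash
python3 - <<'E'
from h import *
c=cam("wrist");save(c,"pics/w3.png")
s=ctrl.get_state();print(s["eef_pos"],s["contact_force"],s["opening"],proj(c,s["eef_pos"]))
E
```

```text
[0.59923333 0.18163188 0.06662091] [-0.21681201 -0.57456808 -0.1193299 ] 0.4229305528547813 [254.84863701 220.81594181]
```

View pics/w3.png

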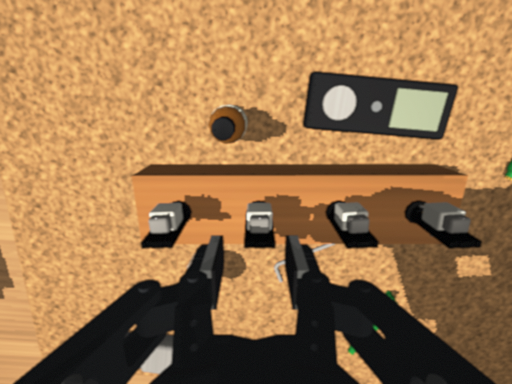

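The view shows S3 at (260,230) between the fingers (inner edges at columns 222 and 288). Its plate top is at row 240. I check the x alignment by projection.

```bash
python3 - <<'E'
from h import *
c=cam("wrist");h=cv2.cvtColor(c["color"],cv2.COLOR_RGB2GRAY)
for x in(.590,.596,.602): print(x,proj(c,(x,.180,.097)))
print(h[225:255:2,260], h[240,240:282:2])
print(onz(c,260,234,.097),onz(c,260,246,.097))
for q,y in((165,239),(260,240),(357,240),(450,239)):print(onz(c,q,y,.097))
E
```

```text
0.59 [256.69542176 254.42174188]
0.596 [257.51374756 246.06916624]
0.602 [258.35069942 237.52647614]
[171 109  88  84  37   1   5   4   6  10   8  53 162 166 170] [160 159  99  10   1   6   8   7   2   4   4   5   5   8   3   8   3  37
 132 162 161]
[0.60450384 0.17919912 0.097     ] [0.59617706 0.17845259 0.097     ]
[0.59621006 0.23763844 0.097     ]
[0.60037346 0.17882881 0.097     ]
[0.60533746 0.11877997 0.097     ]
[0.61077555 0.0614386  0.097     ]
```

move_arm --plan '[0,2.5,0,0,0,0,36,0,2,0,0,0,0,36,0,1,0,0,0,0,36,0,1,0,0,0,0,36,0,0,0,0,0,0,36]'

```text
time: 4.15
eef_pos: [0.5971, 0.1887, 0.0637]
tcp_rot: [0.999, 0.042, -0.0, 0.0]
contact_force: [-0.3, 0.5, -0.5]
opening: 0.419
finger_force: 0.0
```

move_arm --plan '[0,0.5,0,0,0,0,36,0,0.5,0,0,0,0,36,0,0,0,0,0,0,36]'

```text
time: 4.45
eef_pos: [0.5971, 0.1895, 0.0636]
tcp_rot: [0.999, 0.042, -0.0, -0.0]
contact_force: [0.4, 0.1, -0.3]
opening: 0.426
finger_force: 0.0
```

move_arm --plan '[0,0.5,0,0,0,0,36,0,0.5,0,0,0,0,36,0,0,0,0,0,0,36]'

```text
time: 4.75
eef_pos: [0.5972, 0.1905, 0.0637]
tcp_rot: [0.999, 0.042, -0.0, -0.0]
contact_force: [-0.3, 0.1, -1.3]
opening: 0.422
finger_force: 0.0
```

```bash
cat >> h.py <<'E'
def topy(c,y,x=.598,z=.097):
    """edges of black plate top and finger gap, columns, along row of plate top rear strip"""
    u,v=proj(c,(x,y,z));v=int(round(v));g=cv2.cvtColor(c["color"],cv2.COLOR_RGB2GRAY)[v]
    k=np.where(g[int(u)-25:int(u)+26]<60)[0]+int(u)-25
    return v,k.min(),k.max(),onz(c,(k.min()+k.max())/2,v,z)[:2]
E
python3 - <<'E'
from h import *
c=cam("wrist");print(ctrl.get_state()["eef_pos"],topy(c,.179));save(c,"pics/w4.png",(190,180,330,285),4)
E
```

```text
[0.59718418 0.19044652 0.06376883] (244, np.int64(260), np.int64(291), array([0.59807132, 0.17817307]))
```

View pics/w4.png

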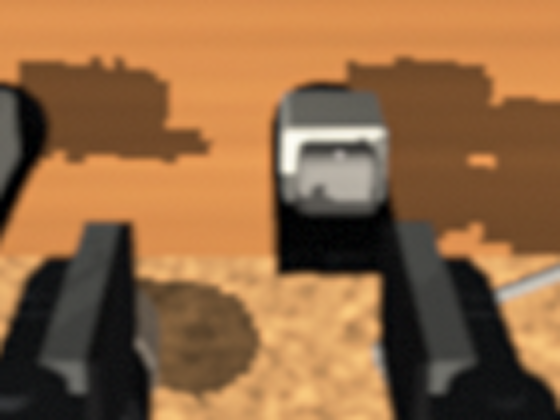

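The right finger is just at the plate's edge (column ~287) and the plate (columns 260–286) still stands upright. I continue in small steps.

move_arm --plan '[0,0.5,0,0,0,0,36,0,0.5,0,0,0,0,36,0,0,0,0,0,0,36]'

```text
time: 5.1
eef_pos: [0.5971, 0.1915, 0.0637]
tcp_rot: [0.999, 0.042, -0.0, 0.0]
contact_force: [0.3, 0.5, 0.5]
opening: 0.419
finger_force: 0.0
```

move_arm --plan '[0,0.5,0,0,0,0,36,0,0.5,0,0,0,0,36,0,0,0,0,0,0,36]'

```text
time: 5.4
eef_pos: [0.5971, 0.1925, 0.0637]
tcp_rot: [0.999, 0.042, 0.0, -0.0]
contact_force: [-0.5, -0.1, -0.2]
opening: 0.422
finger_force: 0.0
```

move_arm --plan '[0,0.5,0,0,0,0,36,0,0.5,0,0,0,0,36,0,0,0,0,0,0,36]'

```text
time: 5.7
eef_pos: [0.5972, 0.1935, 0.0637]
tcp_rot: [0.999, 0.042, 0.0, -0.0]
contact_force: [-0.1, 0.0, 0.6]
opening: 0.412
finger_force: 0.0
```

```bash
python3 - <<'E'
from h import *
c=cam("wrist");print(ctrl.get_state()["eef_pos"],ctrl.get_state()["contact_force"],topy(c,.179))
g=cv2.cvtColor(c["color"],cv2.COLOR_RGB2GRAY)
for r in(235,240,244,247):print(r,g[r,225:310:2])
E
```

```text
[0.5971134  0.19347707 0.06368068] [-0.1357555  -0.34673574 -0.17070454] (244, np.int64(264), np.int64(291), array([0.59817469, 0.17996146]))
235 [157 156 155 156 156 156 156 156 156 156 157 157 156 156 157 157 157 157
 151  65   2   4   2   2   7   6   5   7   8   3   8  12  40  50  61  73
  76  81  81  80  95 104  83]
240 [155 159 158 158 158 158 158 158 158 158 159 158 159 158 160 159 159 159
 154  78   0   5   6   2   1   4   5   6   5   5   7  14  35  69  73  72
  73 115 148 160 160 160 154]
244 [150 151 158 162 168 175 168 171 170 166 167 167 163 164 170 169 172 176
 170  94  12  11   9   7  10  12  11   9  12  14  15  12  16  56  73  73
  72  74  80  76  76 109 167]
247 [156 164 179 179 179 174 165 186 192 177 173 180 174 168 173 170 186 192
 190 128  22  13  23  24  20  16  13  15  16  12  12  15  12  35  68  72
  73  72  51  16  20  15  65]
```

move_arm --plan '[0,0.5,0,0,0,0,36,0,0.5,0,0,0,0,36,0,0,0,0,0,0,36]'

```text
time: 6.05
eef_pos: [0.5971, 0.1945, 0.0637]
tcp_rot: [0.999, 0.042, 0.0, -0.0]
contact_force: [-0.6, -1.1, -0.2]
opening: 0.418
finger_force: 0.0
```

move_arm --plan '[0,0.5,0,0,0,0,36,0,0.5,0,0,0,0,36,0,0,0,0,0,0,36]'

```text
time: 6.35
eef_pos: [0.5971, 0.1955, 0.0637]
tcp_rot: [0.999, 0.042, -0.0, -0.0]
contact_force: [-0.1, 0.3, 0.3]
opening: 0.42
finger_force: 0.0
```

```bash
python3 - <<'E'
from h import *
c=cam("wrist");print(ctrl.get_state()["eef_pos"],ctrl.get_state()["contact_force"],topy(c,.179))
E
```

```text
[0.59714751 0.19547077 0.0637213 ] [ 1.18154247 -0.1110325  -0.44489223] (245, np.int64(267), np.int64(306), array([0.59792396, 0.17637357]))
```

move_arm --plan '[0,0.5,0,0,0,0,36,0,0.5,0,0,0,0,36,0,0,0,0,0,0,36]'

```text
time: 6.7
eef_pos: [0.5971, 0.1965, 0.0637]
tcp_rot: [0.999, 0.042, 0.0, -0.0]
contact_force: [-0.3, 0.0, 0.5]
opening: 0.423
finger_force: 0.0
```

move_arm --plan '[0,0.5,0,0,0,0,36,0,0.5,0,0,0,0,36,0,0,0,0,0,0,36]'

```text
time: 7.0
eef_pos: [0.5971, 0.1975, 0.0637]
tcp_rot: [0.999, 0.042, -0.0, -0.0]
contact_force: [-0.1, 0.2, 0.1]
opening: 0.426
finger_force: 0.0
```

```bash
python3 - <<'E'
from h import *
c=cam("wrist");print(ctrl.get_state()["eef_pos"],ctrl.get_state()["contact_force"],topy(c,.179));save(c,"pics/w5.png",(190,180,330,285),4)
E
```

```text
[0.59714215 0.19745403 0.06371488] [ 0.03322402 -0.91948782 -0.31922726] (245, np.int64(271), np.int64(306), array([0.59803753, 0.17716062]))
```

View pics/w5.png

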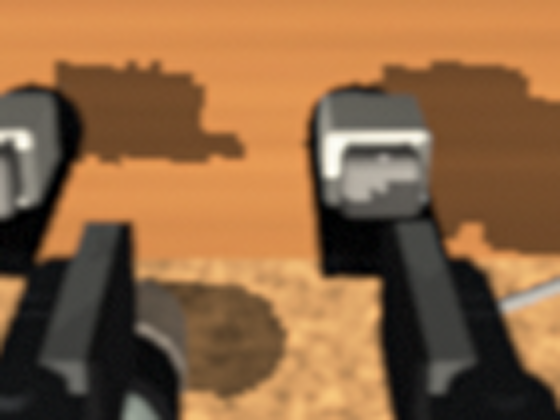

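The finger (columns 286–300) hides the plate's right part (columns 271–299), so the tips are still above the plate top and nothing has been touched yet. I go back to centre and check the tip height in the fixed views.

move_arm --plan '[0,-9,0,0,0,0,36,0,-9,0,0,0,0,36,0,0,0,0,0,0,36]'

```text
time: 7.35
eef_pos: [0.5972, 0.178, 0.0637]
tcp_rot: [0.999, 0.041, -0.0, 0.0]
contact_force: [0.4, -0.1, 0.1]
opening: 0.419
finger_force: 0.0
```

```bash
python3 - <<'E'
from h import *
s=ctrl.get_state();p=s["eef_pos"];print(p)
o=[]
for n in("scene","side"):
    c=cam(n);u,v=proj(c,p);print(n,u,v,[proj(c,p+np.array([0,0,h])) for h in(.02,.04)])
    x,y=int(u)-45,int(v)-55;print("corner",x,y)
    k=c["color"][y:y+100,x:x+90,::-1];o.append(cv2.resize(k,None,fx=4.4,fy=4.4,interpolation=cv2.INTER_CUBIC))
cv2.imwrite("pics/comb.png",np.hstack(o))
E
```

```text
[0.59718645 0.17796486 0.0636635 ]
scene 334.40589925466304 168.73767204899775 [array([335.58215302, 161.47373499]), array([336.79686557, 153.97229637])]
corner 289 113
side 255.91230919462043 128.97161789623485 [array([255.68214848, 121.99434193]), array([255.44637776, 114.84699981])]
corner 210 73
```

View pics/comb.png

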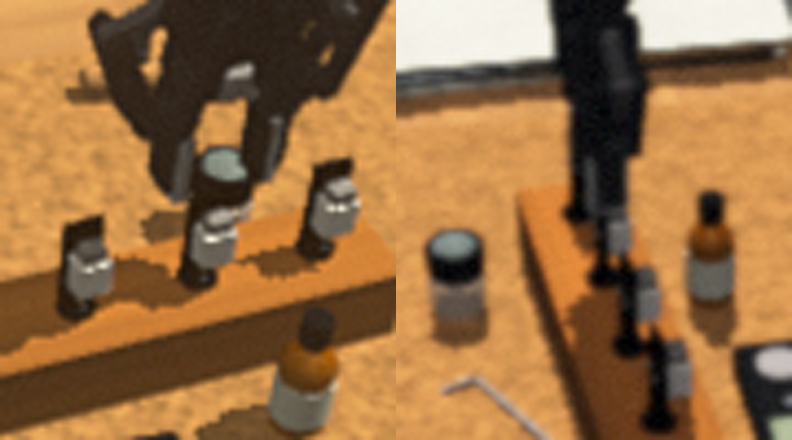

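The scene crop shows the fingertips at about (330,158) and (348,154), roughly 33 mm higher than the TCP's projection (334,169). S3 stands between them with its top at (337,155). The wrist view's gap also puts the tips some 35 mm behind the TCP, so I go down carefully, watching the force.

move_arm --plan '[0,1,-4,0,0,0,36,0,0,-4,0,0,0,36,0,0,-4,0,0,0,36,0,0,0,0,0,0,36]'

```text
time: 7.85
eef_pos: [0.5963, 0.1805, 0.0505]
tcp_rot: [0.999, 0.042, -0.001, 0.0]
contact_force: [-0.7, 0.5, -1.0]
opening: 0.424
finger_force: 0.0
```

```bash
python3 - <<'E'
from h import *
s=ctrl.get_state();print(s["eef_pos"],s["contact_force"])
c=cam("wrist");g=cv2.cvtColor(c["color"],cv2.COLOR_RGB2GRAY)
print("TCPproj",proj(c,s["eef_pos"]))
for r in(215,225,232,238,244,250,256,262,268):print(r,g[r,206:310:2])
for z in(.09,.097,.12,.14): 
    print(z,proj(c,(.6095,.179,z)),proj(c,(.598,.179,z)))
E
```

```text
[0.59629522 0.1804741  0.05049569] [-0.73547133  0.53387804 -0.96242205]
TCPproj [255.16261885 220.87548368]
215 [ 85  85  85  86  85 102 165 168 168 168 168 168 168 168 168 168 168 169
 168 153 131 105 103 103 102 102 101 101 101 100  99  98  99  95  88  88
  89  90  89  90  89  89  90  90  90  90  91  90  90  90  90  91]
225 [162 161 163 159 125 119 120 155 177 176 176 171 175 176 176 176 176 177
 167 146 249 191  99  97  98  99 141 118 100 103 102  82 128 125  94  94
  94  96  95  94  94  94  95  94  95  95  95 124 176 133  96  95]
232 [170 168 169 170 170 170 171 170 170 170 170 170 170 170 170 171 170 172
 140  63 126 154 178 183 182 182 182 183 183 184 181 141 131 111  69  90
  89  89  89  90  90  90  90  91  90  89  90  88  89  91  90  90]
238 [165 165 121  74  73  67  60  24  57 148 167 166 166 166 167 168 166 168
 127  18  43  56  84  94  93  94  99 122 126 126 125 104  55  18  43  83
  87  86  87  76  30  25  65  77  75  75  81  86  87  87  87  87]
244 [ 79  79  73  71  70  68  35  17  43 135 164 163 163 163 163 164 164 160
  90   9   6   2   5   3   5   6   3   4   4   3  
[... 497 characters left out ...]
64  66  68  50  21  17]
262 [ 67  65  66  54  22  17  21  18  18  71 105 100  93  89  88  90  84 108
 174 179 173 169 175 172 171 182 177 186 185 182 192 207 204 187 167 162
 179 178 179 133  22  13  14  16  21  55  66  66  66  65  48  19]
268 [ 66  65  62  27  14  20  19  17  25  71  81  77  73  80  89  91  97  90
  92 145 199 196 187 179 182 190 188 185 186 193 179 143 149 172 196 181
 148 156 182 156  45  12  14  16  14  30  63  66  66  66  66  47]
0.09 [259.94061182 229.37466982] [258.17617564 246.91559937]
0.097 [260.20463838 235.14883613] [258.35734153 253.30843068]
0.12 [261.26538315 258.34694466] [259.08141331 278.85887322]
0.14 [262.53360287 286.08245589] [259.93925536 309.12968935]
```

move_arm --plan '[1,-1,-4,0,0,0,36,0,0,-4,0,0,0,36,0,0,-3,0,0,0,36,0,0,0,0,0,0,36]'

```text
time: 8.3
eef_pos: [0.5976, 0.1793, 0.0399]
tcp_rot: [0.999, 0.042, -0.001, 0.0]
contact_force: [0.1, 0.0, 0.1]
opening: 0.424
finger_force: 0.0
```

move_arm --plan '[0,0,-2,0,0,0,36,0,0,-2,0,0,0,36,0,0,-2,0,0,0,36,0,0,0,0,0,0,36]'

```text
time: 8.7
eef_pos: [0.5979, 0.1794, 0.0343]
tcp_rot: [0.999, 0.042, -0.0, 0.0]
contact_force: [-0.3, -0.3, 0.6]
opening: 0.419
finger_force: 0.0
```

```bash
python3 - <<'E'
from h import *
s=ctrl.get_state();print(s["eef_pos"],s["contact_force"])
c=cam("wrist");g=cv2.cvtColor(c["color"],cv2.COLOR_RGB2GRAY)
for r in(238,250,256,262,268,274,280):print(r,g[r,206:310:2])
print(proj(c,(.598,.179,.097)))
# scene/side: rows of fingertips near loupe
E
```

```text
[0.59785233 0.1794043  0.03432615] [-0.33335268 -0.28956675  0.5949395 ]
238 [181 180 134  79  76  72  69  27  65 166 183 183 182 182 183 182 182 153
 240 254 176  70  62  62  61  59  59  57  56  57  64 116 154 125  95  98
  99  99  99  86  33  29  70  80  80  79  89  98 100  99 100  99]
250 [ 63  81  80  80  79  48  19  19  34 139 175 173 172 174 174 175 169  73
 105 128 120 156 177 170 112  96  98  99 100 101  98 103 147  87  68  92
  91  90  92  70  21  17  18  45  69  71  71  70  54  22  18  19]
256 [ 80  80  78  72  52  19  19  20  26 133 171 170 169 170 170 171 139  40
   4  21  70  91  95  95  95  97  96  96  96  97  96  72  13   2  45  86
  89 130 159 118  22  16  15  20  53  71  70  71  69  53  21  21]
262 [ 70  69  70  59  22  19  21  18  27 128 171 171 172 171 171 173 125  18
   1   4   5   6   5   6   3   5   5   3   4   5   5   6   4   3  48 150
 175 175 177 133  26  15  16  16  23  58  70  69  69  70  50  20]
268 [ 69  69  64  31  17  19  21  19  27  86 103 102 131 187 208 197  93   3
   4   8   3   6   3   5   5   4   3   3   3   9   3   6   6   4  19 139
 181 157 164 137  39  14  16  15  16  31  66  70  69  70  70  51]
274 [ 74 115 103  48  29  21  21  19  61 110 100  96  91  90  92  88  34  16
  14  12  16  13   2   7   8   9  11  10   9   9   7  12   6  10  12  95
 181 185 187 181  94  15  15  18  28  52 107 118  78  26  19  18]
280 [ 21  20  23  33  31  22  18  28  71  80  81  77  86  92  98 102  96  93
 132 212 208 195 182 184 193 199 193 196 199 202 177 150 158 181 201 182
 155 168 194 211 167  46  13  17  33  33  19  19  16  20  18  19]
[256.46887151 272.72285906]
```

move_arm --plan '[0,2.5,0,0,0,0,36,0,2,0,0,0,0,36,0,0.5,0,0,0,0,36,0,0,0,0,0,0,36]'

```text
time: 9.15
eef_pos: [0.5982, 0.1846, 0.0348]
tcp_rot: [0.999, 0.042, 0.0, -0.0]
contact_force: [0.6, 0.1, 0.4]
opening: 0.422
finger_force: 0.0
```

move_arm --plan '[0,0.5,0,0,0,0,36,0,0.5,0,0,0,0,36,0,0,0,0,0,0,36]'

```text
time: 9.45
eef_pos: [0.5982, 0.1855, 0.0347]
tcp_rot: [0.999, 0.042, -0.0, 0.0]
contact_force: [-0.4, -0.4, -0.5]
opening: 0.419
finger_force: 0.0
```

move_arm --plan '[0,0.5,0,0,0,0,36,0,0.5,0,0,0,0,36,0,0,0,0,0,0,36]'

```text
time: 9.75
eef_pos: [0.5982, 0.1864, 0.0347]
tcp_rot: [0.999, 0.042, 0.0, 0.0]
contact_force: [0.3, -0.4, -0.2]
opening: 0.422
finger_force: 0.1
```

```bash
cat >> h.py <<'E'
def rows(rr=(262,266,270)):
    c=cam("wrist");g=cv2.cvtColor(c["color"],cv2.COLOR_RGB2GRAY)
    s=ctrl.get_state();print(np.round(s["eef_pos"],4),np.round(s["contact_force"],1),s["finger_force"])
    for r in rr:
        b=(g[r,200:320]<70).astype(int);e=np.where(np.diff(b))[0]+201;print(r,e.tolist())
E
python3 -c "
from h import *
rows()"
```

```text
[0.5982 0.1864 0.0348] [-0.4 -0.1 -0.5] 0.10720294900238514
262 [204, 206, 208, 211, 223, 252, 298, 299, 301, 303, 304, 305, 317]
266 [208, 210, 223, 252, 300, 301, 302, 304, 305, 306, 318]
270 [201, 211, 224, 251, 298, 308]
```

move_arm --plan '[0,0.5,0,0,0,0,36,0,0.5,0,0,0,0,36,0,0,0,0,0,0,36]'

```text
time: 10.1
eef_pos: [0.5982, 0.1874, 0.0348]
tcp_rot: [0.999, 0.042, 0.0, 0.0]
contact_force: [-0.2, 0.1, 1.3]
opening: 0.422
finger_force: 0.2
```

move_arm --plan '[0,0.5,0,0,0,0,36,0,0.5,0,0,0,0,36,0,0,0,0,0,0,36]'

```text
time: 10.4
eef_pos: [0.5981, 0.1885, 0.0347]
tcp_rot: [0.999, 0.042, -0.0, -0.0]
contact_force: [-0.2, -0.1, 0.2]
opening: 0.426
finger_force: 0.2
```

```bash
python3 -c "
from h import *
rows()"
```

```text
[0.5981 0.1885 0.0347] [ 1.  -0.   0.9] 0.15124833288098216
262 [204, 205, 210, 211, 223, 251, 298, 300, 317]
266 [203, 204, 206, 207, 209, 210, 223, 250, 301, 304, 318]
270 [201, 211, 224, 250, 298, 308]
```

move_arm --plan '[0,0.5,0,0,0,0,36,0,0.5,0,0,0,0,36,0,0.5,0,0,0,0,36,0,0,0,0,0,0,36]'

```text
time: 10.85
eef_pos: [0.5982, 0.19, 0.0347]
tcp_rot: [0.999, 0.042, 0.0, -0.0]
contact_force: [0.2, -1.2, -0.0]
opening: 0.422
finger_force: 0.2
```

```bash
python3 -c "
from h import *
rows()"
```

```text
[0.5981 0.19   0.0347] [0.3 0.3 0.2] 0.15562297521682922
262 [203, 208, 223, 250, 299, 300, 302, 303, 317]
266 [203, 204, 205, 206, 223, 249, 299, 300, 305, 306, 318]
270 [201, 211, 224, 248, 298, 308]
```

S3 gives nearly 4 mm against 0.2 N, so it is slack. Its centre is at about y=0.178, so I centre on it, grip it and lift.

move_arm --plan '[0,-6,0,0,0,0,36,0,-6,0,0,0,0,36,0,0,0,0,0,0,36,0,0,0,0,0,0,28,0,0,0,0,0,0,22,0,0,0,0,0,0,17,0,0,0,0,0,0,17,0,0,0,0,0,0,17,0,0,0,0,0,0,17]' --newtons 25

```text
time: 11.8
eef_pos: [0.5983, 0.1779, 0.0349]
tcp_rot: [0.999, 0.042, 0.0, 0.0]
contact_force: [0.2, -0.0, 1.3]
opening: 0.222
finger_force: 26.3
```

```bash
python3 -c "
from h import *
rows();print(ctrl.get_state()['opening']*85.4)"
```

```text
[0.5982 0.1779 0.0349] [-0.4 -0.3  0.9] 26.31468951702118
262 [209, 221, 230, 280, 285, 286, 287, 300]
266 [207, 220, 228, 281, 284, 285, 288, 301]
270 [205, 222, 230, 279, 287, 303]
19.181640799080448
```

move_arm --plan '[0,0,2,0,0,0,17,0,0,4,0,0,0,17,0,0,8,0,0,0,17,0,0,10,0,0,0,17,0,0,12,0,0,0,17,0,0,14,0,0,0,17,0,0,20,0,0,0,17,0,0,20,0,0,0,17,0,0,15,0,0,0,17,0,0,0,0,0,0,17]'

```text
time: 12.85
eef_pos: [0.6003, 0.1782, 0.1438]
tcp_rot: [0.999, 0.042, 0.003, -0.0]
contact_force: [-1.2, -0.1, 0.7]
opening: 0.221
finger_force: 26.2
```

```bash
python3 - <<'E'
from h import *
s=ctrl.get_state();p=s["eef_pos"];print(p,s["finger_force"],s["contact_force"])
c=cam("wrist");g=cv2.cvtColor(c["color"],cv2.COLOR_RGB2GRAY)
zt=.097+p[2]-.0348
for u in(248,256,264):print(u,g[250:300:2,u])
for v in(272,275,278,281):print(v,onz(c,256,v,zt)-p)
for v in(262,268,272):
  b=np.where(np.diff((g[v,215:300]<70).astype(int)))[0]+216;print(v,b)
w=cv2.inRange(g[200:262,235:280],140,255);print(cv2.moments(w,True)["m10"]/max(1,cv2.moments(w,True)["m00"])+235)
E
```

```text
[0.60025637 0.17823432 0.14380814] 26.213898360729218 [-1.23277057 -0.11285422  0.6784742 ]
248 [ 78  79  80  73  30   4   0   4   5   4   1   8   5  40 145 172 165 171
 168 149 163 165 152 158 146]
256 [ 84  81  79  74  30   3   4   1   3   3   4   7   3  40 161 176 168 149
 145 155 160 151 145 150 159]
264 [ 80  79  78  67  19   2   3   7   3   5   7  10   4  79 143 145 160 157
 167 170 174 162 143 134 152]
272 [-0.00022009 -0.00021786  0.0622    ]
275 [-0.00201381 -0.00037152  0.0622    ]
278 [-0.0038224  -0.00052645  0.0622    ]
281 [-0.00564605 -0.00068267  0.0622    ]
262 []
268 [221 223 224 225 226 228 281 286]
272 [226 230 279 283]
258.268270120259
```

move_arm --plan '[-8.5,-40,0,0,0,0,17,-8.5,-40,0,0,0,0,17,-8.5,-40,0,0,0,0,17,-8.5,-40,0,0,0,0,17,-8.5,-40,0,0,0,0,17,-8.5,-40,0,0,0,0,17,-8.5,-40,0,0,0,0,17,-8.5,-40,0,0,0,0,17,0,0,0,0,0,0,17,0,0,0,0,0,0,17,0,0,0,0,0,0,17]'

```text
time: 14.0
eef_pos: [0.5298, -0.141, 0.1388]
tcp_rot: [0.999, 0.042, -0.001, -0.001]
contact_force: [0.2, -0.0, -1.4]
opening: 0.229
finger_force: 26.2
```

```bash
python3 - <<'E'
from h import *
s=ctrl.get_state();p=s["eef_pos"];print(p,s["finger_force"])
c=cam("wrist");P=[]
for h in((.5562,-.1993),(.5643,-.1413)):
    u,v=proj(c,(*h,.042));b=(u,v)
    for _ in range(3): b=blob(c,round(b[0]),round(b[1]),12)
    q=onz(c,*b,.042);P.append(q);print(np.round((u,v),1),np.round(b,1),q[:2],"delta mm",np.round((q-p)*1e3,1))
d=P[1]-P[0];print(np.linalg.norm(d),np.degrees(np.arctan2(-d[0],d[1])))
E
```

```text
[ 0.52975581 -0.1410328   0.13882371] 26.209451258182526
[312.9 162.7] [312.5 162.4] [ 0.55640037 -0.19885164] delta mm [ 26.6 -57.8 -96.8]
[258.  150.3] [258.4 151.5] [ 0.56303136 -0.14178275] delta mm [ 33.3  -0.7 -96.8]
0.05745283019960696 -6.627625792248404
```

move_arm --plan '[17,0,0,0,0,0,17,17,-0.5,0,0,0,0,17,0,0,-20,0,0,0,17,0,0,-20,0,0,0,17,0,0,-15,0,0,0,17,0,0,-10,0,0,0,17,0,0,0,0,0,0,17,0,0,0,0,0,0,17,0,0,0,0,0,0,17]'

```text
time: 14.95
eef_pos: [0.565, -0.1429, 0.0759]
tcp_rot: [0.999, 0.042, 0.001, 0.0]
contact_force: [0.5, 0.8, -1.5]
opening: 0.226
finger_force: 26.2
```

move_arm --plan '[0,0,-4,0,0,0,17,0,0,-4,0,0,0,17,0,0,0,0,0,0,17]'

```text
time: 15.25
eef_pos: [0.5637, -0.1425, 0.0661]
tcp_rot: [0.999, 0.042, -0.001, -0.0]
contact_force: [0.3, -0.2, -0.4]
opening: 0.226
finger_force: 26.2
```

Foot is at the mouth. I trim y by +0.7 mm and go in slowly.

move_arm --plan '[0,0.7,-2,0,0,0,17,0,0,-2,0,0,0,17,0,0,-2,0,0,0,17,0,0,0,0,0,0,17]'

```text
time: 15.65
eef_pos: [0.564, -0.1418, 0.0603]
tcp_rot: [0.999, 0.042, -0.0, -0.0]
contact_force: [0.1, 0.3, -1.7]
opening: 0.223
finger_force: 26.2
```

move_arm --plan '[0,0,-3,0,0,0,17,0,0,-3,0,0,0,17,0,0,0,0,0,0,17]'

```text
time: 15.95
eef_pos: [0.5646, -0.1422, 0.0545]
tcp_rot: [0.999, 0.042, 0.001, 0.0]
contact_force: [2.2, -0.7, -1.7]
opening: 0.225
finger_force: 26.1
```

move_arm --plan '[0.6,0,-3,0,0,0,17,0,0,-3,0,0,0,17,0,0,-3,0,0,0,17,0,0,0,0,0,0,17]'

```text
time: 16.35
eef_pos: [0.5648, -0.1421, 0.0452]
tcp_rot: [0.999, 0.042, 0.0, 0.0]
contact_force: [1.8, -1.3, -2.4]
opening: 0.228
finger_force: 26.1
```

move_arm --plan '[0,0,-3,0,0,0,17,0,0,-3,0,0,0,17,0,0,-2,0,0,0,17,0,0,0,0,0,0,17]'

```text
time: 16.75
eef_pos: [0.5648, -0.142, 0.0374]
tcp_rot: [0.999, 0.042, 0.0, 0.0]
contact_force: [2.4, -2.3, -0.3]
opening: 0.225
finger_force: 26.1
```

move_arm --plan '[0.5,-0.5,-1,0,0,0,17,0,0,-0.5,0,0,0,17,0,0,0,0,0,0,22,0,0,0,0,0,0,30,0,0,0,0,0,0,36,0,0,0,0,0,0,36,0,0,10,0,0,0,36,0,0,25,0,0,0,36,0,0,35,0,0,0,36,0,0,40,0,0,0,36,0,0,0,0,0,0,36,0,0,0,0,0,0,36]'

```text
time: 17.95
eef_pos: [0.5662, -0.1428, 0.1486]
tcp_rot: [0.999, 0.042, 0.002, 0.001]
contact_force: [-0.3, -0.2, -0.1]
opening: 0.42
finger_force: 0.0
```

```bash
cat >> h.py <<'E'
def plate(c,x,y,zo=.042):
    """black plate top: dark run around expected rear strip; gives centre and rear edge"""
    g=cv2.cvtColor(c["color"],cv2.COLOR_RGB2GRAY);z=zo+.055
    u,v=np.round(proj(c,(x-.001,y,z))).astype(int)
    k=np.where(g[v,u-20:u+21]<60)[0]+u-20
    col=g[v-5:v+16,(k.min()+k.max())//2];e=v-5+np.where(col<60)[0].max()+.5
    a,b=onz(c,k.min(),v,z),onz(c,k.max()+1,v,z)
    return dict(row=v,cols=(k.min(),k.max()),y=(a[1]+b[1])/2,w=a[1]-b[1],rear_x=onz(c,u,e,z)[0])
E
python3 - <<'E'
from h import *
s=ctrl.get_state();p=s["eef_pos"];print(p,s["contact_force"])
print(plate(cam("wrist"),.564,-.1418))
a=cam("scene");print(plate(a,.564,-.1418))
h=cv2.cvtColor(a["color"],cv2.COLOR_RGB2GRAY)
u,v=proj(a,(.5645,-.1418,.042));print(u,v);print(h[int(v)-32:int(v)+5,int(u)-12:int(u)+13:2])
E
```

```text
[ 0.56624197 -0.14278307  0.14858841] [-0.26142752 -0.16241564 -0.11051424]
{'row': np.int64(200), 'cols': (np.int64(243), np.int64(262)), 'y': np.float64(-0.14135984458503087), 'w': np.float64(0.018187066702569615), 'rear_x': np.float64(0.5628012599472221)}
{'row': np.int64(172), 'cols': (np.int64(178), np.int64(182)), 'y': np.float64(-0.13677357245386917), 'w': np.float64(-0.009586954698987127), 'rear_x': np.float64(0.5732991120266075)}
181.6540926510993 192.33310241989366
[[167 146 149 150 155 151 149 157 168 157 152 157 162]
 [159 137 141 147 157 153 152 161 172 165 156 157 155]
 [156 148 151 142 145 142 154 162 165 165 165 154 152]
 [161 152 154 142 143 143 151 161 156 159 158 158 158]
 [167 152 155 145 140 140 152 163 152 154 146 156 162]
 [160 150 153 148 148 148 157 167 160 153 144 146 164]
 [148 139 148 147 154 153 150 167 168 155 144 142 159]
 [141 142 148 152 167 162 147 155 159 146 148 145 161]
 [147 154 161 158 167 158 150 148 161 156 147 155 166]
 [151 157 159 154 162 157 160 153 166 160 144 156 162]
 [152 153 145 153 169 139 142 149 169 152 147 156 160]
 [157 156 145 1
[... 715 characters left out ...]
95 113 103 100  94 113 129 129 129 130]
 [129 128 131 111  95  94  94  96 101 129 127 131 128]
 [130 129 133 113  88  93  91  96 104 131 130 128 126]
 [129 128 131 117  68  96  96  96 108 131 129 130 119]
 [130 128 129 119  68  96  97  90  92 129 129 130 131]
 [129 129 131 128  58  86  82  70  53 131 131 129 130]
 [131 130 133 133  49  65  42  38  35 134 129 132 130]
 [128 118 119 118  48  35  41  39  30 128 130 128 127]
 [104  71  72  75  37  30  48  45  38 120 131 131 114]
 [ 69  67  68  69  48  30  32  31  57 130 129 131 117]
 [ 69  72  72  71  61  37  37  51  96 130 131 130 133]
 [ 67  72  69  71  69  49  76  98 131 128 129 131 130]
 [ 71  69  71  71  70  66 121 130 132 131 130 131 132]]
```

S3 stands upright and home in hole 2 (scene top row ≈172, collar ≈194, as predicted). Next is S1, at about (0.6085, 0.050).

move_arm --plan '[8,39,0,0,0,0,36,8,39,0,0,0,0,36,8,39,0,0,0,0,36,9,38,0,0,0,0,36,9,38,0,0,0,0,36,0,0,-30,0,0,0,36,0,0,-30,0,0,0,36,0,0,-15,0,0,0,36,0,0,0,0,0,0,36,0,0,0,0,0,0,36,0,0,0,0,0,0,36]'

```text
time: 19.15
eef_pos: [0.6085, 0.0502, 0.0729]
tcp_rot: [0.999, 0.042, 0.001, 0.0]
contact_force: [-0.2, 0.4, 0.5]
opening: 0.423
finger_force: 0.0
```

```bash
python3 - <<'E'
from h import *
s=ctrl.get_state();p=s["eef_pos"];print(p,s["contact_force"])
c=cam("wrist")
for q in((.6085,.0502),(.6032,.114),(.598,.178),(.5928,.2416)):
    try:print(q,plate(c,*q))
    except Exception as e:print(q,e)
E
```

```text
[0.60854177 0.05016981 0.07293765] [-0.17900923  0.43663304  0.46818762]
(0.6085, 0.0502) {'row': np.int64(238), 'cols': (np.int64(240), np.int64(267)), 'y': np.float64(0.050937455900179965), 'w': np.float64(0.018018894413506098), 'rear_x': np.float64(0.6064061834076491)}
(0.6032, 0.114) {'row': np.int64(238), 'cols': (np.int64(141), np.int64(169)), 'y': np.float64(0.11431712203874458), 'w': np.float64(0.018657587494799788), 'rear_x': np.float64(0.6011433982552953)}
(0.598, 0.178) zero-size array to reduction operation minimum which has no identity
(0.5928, 0.2416) zero-size array to reduction operation minimum which has no identity
```

move_arm --plan '[0,0,-10,0,0,0,36,0,0,-10,0,0,0,36,0,0,-10,0,0,0,36,0,0,-7,0,0,0,36,0,3,0,0,0,0,36,0,2,0,0,0,0,36,0,1,0,0,0,0,36,0,0.5,0,0,0,0,36,0,0,0,0,0,0,36]'

```text
time: 20.1
eef_pos: [0.6076, 0.0572, 0.0347]
tcp_rot: [0.999, 0.042, 0.0, 0.0]
contact_force: [-0.1, -0.4, -0.6]
opening: 0.418
finger_force: 0.0
```

move_arm --plan '[0,0.5,0,0,0,0,36,0,0.5,0,0,0,0,36,0,0,0,0,0,0,36]'

```text
time: 20.4
eef_pos: [0.6073, 0.0581, 0.0343]
tcp_rot: [0.999, 0.042, 0.0, -0.0]
contact_force: [-0.3, -0.8, -0.0]
opening: 0.423
finger_force: 0.0
```

move_arm --plan '[0,0.5,0,0,0,0,36,0,0.5,0,0,0,0,36,0,0,0,0,0,0,36]'

```text
time: 20.7
eef_pos: [0.6073, 0.0586, 0.0343]
tcp_rot: [0.999, 0.042, -0.0, 0.0]
contact_force: [-1.0, -2.0, 0.9]
opening: 0.425
finger_force: 1.2
```

move_arm --plan '[0,0.3,0,0,0,0,36,0,0.3,0,0,0,0,36,0,0,0,0,0,0,36]'

```text
time: 21.0
eef_pos: [0.6073, 0.0589, 0.0343]
tcp_rot: [0.999, 0.042, -0.0, 0.001]
contact_force: [0.4, -5.4, 0.2]
opening: 0.425
finger_force: 2.6
```

S1 is firm (about 4 N within 1 mm). On to S2.

move_arm --plan '[0,-4,0,0,0,0,36,0,-4.5,0,0,0,0,36,0,0,20,0,0,0,36,0,0,22,0,0,0,36,0,0,0,0,0,0,36,-2,31.5,0,0,0,0,36,-2,31.5,0,0,0,0,36,0,0,0,0,0,0,36,0,0,0,0,0,0,36,0,0,0,0,0,0,36]'

```text
time: 22.0
eef_pos: [0.6029, 0.1137, 0.0755]
tcp_rot: [0.999, 0.042, -0.0, -0.0]
contact_force: [-0.8, 0.0, -0.3]
opening: 0.422
finger_force: 0.0
```

```bash
python3 - <<'E'
from h import *
s=ctrl.get_state();p=s["eef_pos"];print(p,s["contact_force"])
c=cam("wrist")
for q in((.6085,.0502),(.6032,.114),(.5928,.2416)):
    try:print(q,plate(c,*q))
    except Exception as e:print(q,e)
E
```

```text
[0.6029416 0.1137262 0.0754552] [-0.76054522  0.04547932 -0.33462259]
(0.6085, 0.0502) {'row': np.int64(236), 'cols': (np.int64(335), np.int64(365)), 'y': np.float64(0.05156999680826442), 'w': np.float64(0.020213447074731293), 'rear_x': np.float64(0.6062961838982555)}
(0.6032, 0.114) {'row': np.int64(236), 'cols': (np.int64(240), np.int64(267)), 'y': np.float64(0.11449788090945359), 'w': np.float64(0.018260443843833643), 'rear_x': np.float64(0.6009838935949621)}
(0.5928, 0.2416) {'row': np.int64(236), 'cols': (np.int64(44), np.int64(74)), 'y': np.float64(0.2413647410979659), 'w': np.float64(0.02022392246588786), 'rear_x': np.float64(0.5903565263248958)}
```

S2 is at y≈0.1144, so contact is expected at TCP y≈0.122.

move_arm --plan '[0,0,-10,0,0,0,36,0,0,-10,0,0,0,36,0,0,-10,0,0,0,36,0,0,-10,0,0,0,36,0,3,0,0,0,0,36,0,3,0,0,0,0,36,0,1,0,0,0,0,36,0,0,0,0,0,0,36]'

```text
time: 22.85
eef_pos: [0.6038, 0.1216, 0.0369]
tcp_rot: [0.999, 0.042, 0.001, 0.0]
contact_force: [1.0, -0.7, 0.5]
opening: 0.422
finger_force: 0.0
```

move_arm --plan '[0,0.5,0,0,0,0,36,0,0.5,0,0,0,0,36,0,0,0,0,0,0,36]'

```text
time: 23.15
eef_pos: [0.6034, 0.1222, 0.0365]
tcp_rot: [0.999, 0.042, 0.0, 0.0]
contact_force: [0.0, -0.5, 1.2]
opening: 0.42
finger_force: 0.0
```

move_arm --plan '[0,0.4,0,0,0,0,36,0,0.4,0,0,0,0,36,0,0,0,0,0,0,36]'

```text
time: 23.45
eef_pos: [0.6033, 0.123, 0.0363]
tcp_rot: [0.999, 0.042, 0.0, 0.0]
contact_force: [-0.1, -0.3, -0.5]
opening: 0.422
finger_force: 0.2
```

move_arm --plan '[0,0.4,0,0,0,0,36,0,0.4,0,0,0,0,36,0,0,0,0,0,0,36]'

```text
time: 23.75
eef_pos: [0.6032, 0.1239, 0.0362]
tcp_rot: [0.999, 0.042, -0.0, -0.0]
contact_force: [0.6, -0.8, 0.6]
opening: 0.421
finger_force: 0.2
```

move_arm --plan '[0,0.4,0,0,0,0,36,0,0.4,0,0,0,0,36,0,0,0,0,0,0,36]'

```text
time: 24.05
eef_pos: [0.6032, 0.1247, 0.0362]
tcp_rot: [0.999, 0.042, -0.0, -0.0]
contact_force: [-0.6, -0.3, 0.7]
opening: 0.422
finger_force: 0.2
```

move_arm --plan '[0,0.5,0,0,0,0,36,0,0.5,0,0,0,0,36,0,0.5,0,0,0,0,36,0,0,0,0,0,0,36]'

```text
time: 24.45
eef_pos: [0.6033, 0.1262, 0.0362]
tcp_rot: [0.999, 0.042, 0.0, -0.0]
contact_force: [-0.8, -0.3, 0.5]
opening: 0.424
finger_force: 0.2
```

S2 is slack too (0.2 N over 3.5 mm). Centre, grip and lift.

move_arm --plan '[0,-6,0,0,0,0,36,0,-5.8,-1.3,0,0,0,36,0,0,0,0,0,0,36,0,0,0,0,0,0,28,0,0,0,0,0,0,22,0,0,0,0,0,0,17,0,0,0,0,0,0,17,0,0,0,0,0,0,17,0,0,0,0,0,0,17]' --newtons 25

```text
time: 25.35
eef_pos: [0.6033, 0.1143, 0.035]
tcp_rot: [0.999, 0.042, 0.0, 0.0]
contact_force: [0.3, 0.2, 0.9]
opening: 0.224
finger_force: 26.4
```

move_arm --plan '[0,0,2,0,0,0,17,0,0,4,0,0,0,17,0,0,8,0,0,0,17,0,0,10,0,0,0,17,0,0,12,0,0,0,17,0,0,14,0,0,0,17,0,0,20,0,0,0,17,0,0,20,0,0,0,17,0,0,15,0,0,0,17,0,0,0,0,0,0,17,0,0,0,0,0,0,17]'

```text
time: 26.45
eef_pos: [0.6032, 0.1143, 0.1403]
tcp_rot: [0.999, 0.042, 0.0, -0.0]
contact_force: [-0.3, 0.2, -0.7]
opening: 0.221
finger_force: 26.4
```

```bash
python3 - <<'E'
from h import *
s=ctrl.get_state();p=s["eef_pos"];print(p,s["finger_force"],s["contact_force"])
c=cam("wrist");g=cv2.cvtColor(c["color"],cv2.COLOR_RGB2GRAY)
zt=.097+p[2]-.0349
e=[250+np.where(g[250:295,u]<60)[0].max()+.5 for u in(248,256,264)];print(e)
print((onz(c,256,np.median(e)+.5,zt)-p)*1e3)
E
```

```text
[0.60324135 0.11431709 0.14025223] 26.383751928806305 [-0.32785315  0.20925886 -0.69449483]
[np.float64(276.5), np.float64(276.5), np.float64(275.5)]
[-2.93222694 -0.43113157 62.1       ]
```

move_arm --plan '[-6,-39,0,0,0,0,17,-6,-39,0,0,0,0,17,-6,-39,0,0,0,0,17,-6,-39,0,0,0,0,17,-6,-39,0,0,0,0,17,-6,-39,0,0,0,0,17,-5,-40,0,0,0,0,17,-5,-40,0,0,0,0,17,0,0,0,0,0,0,17,0,0,0,0,0,0,17,0,0,0,0,0,0,17]'

```text
time: 27.6
eef_pos: [0.5568, -0.1985, 0.1388]
tcp_rot: [0.999, 0.042, -0.001, -0.001]
contact_force: [-0.0, 0.1, -0.3]
opening: 0.224
finger_force: 26.4
```

move_arm --plan '[0,0,-20,0,0,0,17,0,0,-20,0,0,0,17,0,0,-15,0,0,0,17,0,0,-10,0,0,0,17,0,0,-5,0,0,0,17,0,0,0,0,0,0,17,0,0,0,0,0,0,17,0,0,0,0,0,0,17]'

```text
time: 28.4
eef_pos: [0.558, -0.2001, 0.071]
tcp_rot: [0.999, 0.042, 0.001, 0.001]
contact_force: [-0.7, -0.8, -0.6]
opening: 0.224
finger_force: 26.4
```

move_arm --plan '[0,0,-3,0,0,0,17,0,0,-3,0,0,0,17,0,0,-2,0,0,0,17,0,0,-2,0,0,0,17,0,0,0,0,0,0,17]'

```text
time: 28.9
eef_pos: [0.5569, -0.1996, 0.0594]
tcp_rot: [0.999, 0.042, -0.0, -0.0]
contact_force: [0.3, -0.6, -0.0]
opening: 0.228
finger_force: 26.4
```

move_arm --plan '[0,0,-2,0,0,0,17,0,0,-3,0,0,0,17,0,0,0,0,0,0,17]'

```text
time: 29.2
eef_pos: [0.5572, -0.1997, 0.0545]
tcp_rot: [0.999, 0.042, -0.0, 0.0]
contact_force: [-0.0, 0.6, -0.6]
opening: 0.228
finger_force: 26.4
```

move_arm --plan '[0,0,-3,0,0,0,17,0,0,-3,0,0,0,17,0,0,-3,0,0,0,17,0,0,0,0,0,0,17]'

```text
time: 29.6
eef_pos: [0.5571, -0.1997, 0.0454]
tcp_rot: [0.999, 0.042, -0.0, 0.0]
contact_force: [0.4, 0.3, -0.5]
opening: 0.223
finger_force: 26.4
```

move_arm --plan '[0,0,-3,0,0,0,17,0,0,-3,0,0,0,17,0,0,-2,0,0,0,17,0,0,0,0,0,0,17]'

```text
time: 30.0
eef_pos: [0.5572, -0.1997, 0.0375]
tcp_rot: [0.999, 0.042, -0.0, 0.0]
contact_force: [-0.0, 0.2, -1.2]
opening: 0.223
finger_force: 26.4
```

move_arm --plan '[0,0,-1.5,0,0,0,17,0,0,0,0,0,0,17,0,0,0,0,0,0,22,0,0,0,0,0,0,30,0,0,0,0,0,0,36,0,0,0,0,0,0,36,0,0,10,0,0,0,36,0,0,25,0,0,0,36,0,0,35,0,0,0,36,0,0,40,0,0,0,36,0,0,0,0,0,0,36,0,0,0,0,0,0,36]'

```text
time: 31.2
eef_pos: [0.5582, -0.2002, 0.1488]
tcp_rot: [0.999, 0.042, 0.002, 0.001]
contact_force: [0.1, -0.1, -0.8]
opening: 0.424
finger_force: 0.0
```

```bash
python3 - <<'E'
from h import *
s=ctrl.get_state();p=s["eef_pos"];print(p,s["contact_force"])
c=cam("wrist")
for q in((.5565,-.1995),(.5645,-.1418)):
    d=plate(c,*q);print(d)
    for z in(.087,.107):print(z,plate(c,*q,zo=z-.055)["w"])
E
```

```text
[ 0.55822837 -0.20018344  0.14881919] [ 0.09361691 -0.13077173 -0.79312478]
{'row': np.int64(200), 'cols': (np.int64(244), np.int64(262)), 'y': np.float64(-0.19924341008581783), 'w': np.float64(0.017295244317932723), 'rear_x': np.float64(0.5547705703472263)}
0.087 0.018894349797368953Traceback (most recent call last):
  File "<stdin>", line 6, in <module>
  File "h.py", line 38, in plate
    col=g[v-5:v+16,(k.min()+k.max())//2];e=v-5+np.where(col<60)[0].max()+.5
                    ~~~~~^^
    return umr_minimum(a, axis, None, out, keepdims, initial, where)
ValueError: zero-size array to reduction operation minimum which has no identity
```

S2 stands at hole 1. Now I feel S4 as well, at about (0.593, 0.2414).

move_arm --plan '[3,44,0,0,0,0,36,3,44,0,0,0,0,36,3,44,0,0,0,0,36,3,44,0,0,0,0,36,3,44,0,0,0,0,36,4,44,0,0,0,0,36,4,44,0,0,0,0,36,4,44,0,0,0,0,36,4,44,0,0,0,0,36,4,45,0,0,0,0,36,0,0,-35,0,0,0,36,0,0,-35,0,0,0,36]'

```text
time: 32.45
eef_pos: [0.5918, 0.2432, 0.075]
tcp_rot: [0.999, 0.043, 0.0, 0.0]
contact_force: [-0.6, -0.2, -1.5]
opening: 0.423
finger_force: 0.0
```

move_arm --plan '[0,0,0,0,0,0,36,0,0,0,0,0,0,36,0,0,0,0,0,0,36]'

```text
time: 32.75
eef_pos: [0.5934, 0.2412, 0.0781]
tcp_rot: [0.999, 0.042, 0.001, -0.0]
contact_force: [0.1, 0.6, 1.4]
opening: 0.42
finger_force: 0.0
```

```bash
python3 - <<'E'
from h import *
s=ctrl.get_state();p=s["eef_pos"];print(p,s["contact_force"])
print(plate(cam("wrist"),.5928,.2414))
E
```

```text
[0.59339092 0.24122866 0.07807034] [0.06404703 0.59016334 1.38481897]
{'row': np.int64(235), 'cols': (np.int64(239), np.int64(267)), 'y': np.float64(0.2422677934211795), 'w': np.float64(0.019198752742470515), 'rear_x': np.float64(0.5899743209261152)}
```

Contact is expected at TCP y≈0.2495.

move_arm --plan '[0,0,-11,0,0,0,36,0,0,-11,0,0,0,36,0,0,-10,0,0,0,36,0,0,-10,0,0,0,36,0,3,0,0,0,0,36,0,2.5,0,0,0,0,36,0,1,0,0,0,0,36,0,0,0,0,0,0,36]'

```text
time: 33.6
eef_pos: [0.5927, 0.2483, 0.0351]
tcp_rot: [0.999, 0.042, 0.001, -0.0]
contact_force: [0.1, -0.6, 0.6]
opening: 0.423
finger_force: 0.0
```

move_arm --plan '[0,0.5,0,0,0,0,36,0,0.5,0,0,0,0,36,0,0,0,0,0,0,36]'

```text
time: 33.9
eef_pos: [0.5923, 0.2489, 0.0346]
tcp_rot: [0.999, 0.042, 0.0, -0.0]
contact_force: [-0.0, 0.6, -0.0]
opening: 0.419
finger_force: 0.0
```

move_arm --plan '[0,0.3,0,0,0,0,36,0,0.3,0,0,0,0,36,0,0,0,0,0,0,36]'

```text
time: 34.2
eef_pos: [0.5922, 0.2494, 0.0344]
tcp_rot: [0.999, 0.042, -0.0, 0.0]
contact_force: [-0.0, 0.5, 1.1]
opening: 0.417
finger_force: 0.0
```

move_arm --plan '[0,0.3,0,0,0,0,36,0,0.3,0,0,0,0,36,0,0,0,0,0,0,36]'

```text
time: 34.5
eef_pos: [0.5922, 0.2498, 0.0344]
tcp_rot: [0.999, 0.042, -0.0, 0.0]
contact_force: [0.2, -1.2, 0.8]
opening: 0.423
finger_force: 0.4
```

move_arm --plan '[0,0.3,0,0,0,0,36,0,0.3,0,0,0,0,36,0,0,0,0,0,0,36]'

```text
time: 34.8
eef_pos: [0.5923, 0.2501, 0.0344]
tcp_rot: [0.999, 0.042, -0.0, 0.001]
contact_force: [-0.6, -3.5, 1.0]
opening: 0.417
finger_force: 1.5
```

S4 is firm, the same signature as S1. I back off, raise clear and check.

move_arm --plan '[0,-4,0,0,0,0,36,0,-4.3,0,0,0,0,36,0,0,0,0,0,0,36,0,0,15,0,0,0,36,0,0,30,0,0,0,36,0,0,40,0,0,0,36,0,-20,40,0,0,0,36,0,-45,20,0,0,0,36,0,-45,0,0,0,0,36,0,0,0,0,0,0,36,0,0,0,0,0,0,36]'

```text
time: 35.9
eef_pos: [0.5925, 0.1317, 0.1807]
tcp_rot: [0.999, 0.041, 0.001, -0.0]
contact_force: [0.9, -0.1, -0.7]
opening: 0.419
finger_force: 0.0
```

```bash
python3 - <<'E'
from h import *
s=ctrl.get_state();print(s["eef_pos"],s["time"])
c=cam("wrist")
for q in((.609,.051),(.593,.242)):
    try:print(plate(c,*q))
    except Exception as e:print(q,e)
a=cam("scene");g=cv2.cvtColor(a["color"],cv2.COLOR_RGB2GRAY)
for x,y in((.5568,-.1995),(.565,-.142),(.609,.051),(.593,.242)):
    u,v=proj(a,(x,y,.0985));u0=round(u);k=np.where(g[int(v)-12:int(v)+40,u0]<60)[0]+int(v)-12
    print("pred top",np.round((u,v),1),"pred base",np.round(proj(a,(x,y,.042)),1),"dark rows",k.min(),k.max())
E
```

```text
[0.59250172 0.1317357  0.18065084] 35.9
{'row': np.int64(178), 'cols': (np.int64(324), np.int64(344)), 'y': np.float64(0.05230001039829026), 'w': np.float64(0.021140352704094242), 'rear_x': np.float64(0.6053802185530707)}
{'row': np.int64(178), 'cols': (np.int64(137), np.int64(156)), 'y': np.float64(0.24116681101386211), 'w': np.float64(0.02015792917865611), 'rear_x': np.float64(0.5908271497983385)}
pred top [148.  174.4] pred base [153.1 194.7] dark rows 174 213
pred top [177.8 172.1] pred base [181.6 192.5] dark rows 172 211
pred top [278.3 170.1] pred base [277.5 190.5] dark rows 170 208
pred top [364.7 149.7] pred base [360.2 170.1] dark rows 150 187
```

```bash
python3 -c "
from plant import order
print(order.sign_off())"
```

```text
the job is handed in; nothing more can be done
None
```

I rocked all four headshells: the two middle ones were slack and now stand upright and home in tray holes 1 and 2, the two end ones felt firm and were left seated, and the job was handed in after about 36 s with no verdict returned.

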